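# Lock the bayonet cap onto the centrifuge bucket

## Task

Close the centrifuge bucket standing in the loading block: take the cap with the two side lugs by its grip bar, feel for the bucket's two slots, press the cap in against the sprung cushion, turn it clockwise to the stop and let it spring up into its lock notches, level and held, then let go. Do not force it (keep the pressing and turning contact under 60 N), and leave the plain lid and everything else on the bench where it stands.

Things in the scene. Friction and masses are not known exactly. Their poses are not given: they have to be found in the camera images.
- bucket_mouth (a point): Centre of the mouth of the round aluminium bucket (100 mm outer diameter, bore 71 mm), level with its flat top rim, 100 mm above the bench; z up. The axes are those of the BLOCK (along its sides), NOT of the bucket: the bucket stands turned in the block ANTICLOCKWISE (from above) by an unmeasured 0.15 to 0.85 rad, and is clamped so that it cannot turn.
- slot_level (a point): Point on the bucket's axis 12 mm below the rim's top: the cap's underside is here when its lugs rest on the rim beside the slots. The two slots in the rim are opposite each other, open to the top, 11.5 to 15 mm wide, 90 mm across; they lie 0.15 to 0.85 rad anticlockwise of the block's +x and -x directions. About 0.04 rad off centre either way still enters.
- cushion_top (a point): Point on the bucket's axis 13 mm below the rim's top: the top of a round sprung cushion inside when free. It pushes up on the cap with 0.6 N per mm that it is pressed down. The rim's underside is 10 mm below its top; the channel under it that takes the lugs has its floor 22.5 mm below the rim's top.
- press_level (a point): Point on the bucket's axis 30 mm below the rim's top: the cap's underside is to be here or up to 2 mm lower while turning (it must be below 28 mm to turn; 34.5 mm is the floor; spring about 10 N). From the slots the channel runs only CLOCKWISE seen from above; anticlockwise is blocked at once. Not locked, the spring lifts it 6 mm or more above locked height.
- lock_level (a point): Point on the bucket's axis 23 mm below the rim's top: the cap's underside when locked. The lock notches, 5 mm deep pockets in the rim's underside, have their middles 50 degrees clockwise of the slots' middles; the rigid stop, at their far side, is felt 53 degrees from there (lugs bear 38 mm off the axis: 1 N m is 26 N on them). Eased there, the cap springs up 5 mm or more.
- block: Fixed grey square block, 124 x 124 mm, 45 mm high, with the bucket standing upright in it: origin at the centre of its underside on the bench; axes along its sides.
- cap_grip (a point): Centre of the cap's grip bar, 45 mm above the cap's underside. The bar is upright on the cap's flat top: 60 mm long (along x), 14 mm thick (along y), from 30 to 60 mm above the underside. z is up. Two steel lugs stick out of the cap along +x and -x, under the bar's ends: 84 mm over their tips, 8 mm wide, 12 to 18 mm above the underside. A half turn looks the same.
- cap_base (a point): Centre of the bayonet cap's underside, axes as cap_grip. The cap is grey plastic, 0.1 to 0.2 kg: a round plug of 67 mm diameter, 30 mm high, with a bevelled foot (58 mm across at the underside), the bar on top. It starts upright on the bench.
- cap: The bayonet cap as a body; origin at the centre of its underside.
- plain_lid: Bystander: grey round lid without lugs, 74 mm diameter, 46 mm tall, with a round knob; origin at its underside. Not for this bucket; leave it.
- cup_a: Bystander: yellow plastic cup, 72 mm diameter, 95 mm tall; origin at its underside.
- cup_b: Bystander: a second such yellow cup.
- reagent: Bystander: amber glass jar, 52 mm diameter, 90 mm tall; origin at its underside.
- wash: Bystander: white plastic bottle, 60 mm diameter, 130 mm tall; origin at its underside.
- marker: Bystander: black pen, 120 mm long, 14 mm thick, lying on the bench; origin at the middle of its underside.
Things that resemble listed ones, but are neither listed nor needed, are in the scene too. Leave any blue or purple look-alike of the cap alone.

How it is judged (in metres and radians):
On the way, in this order (a step that is already met when the one before it is completed fails the run):
1. the bayonet cap is lifted off the bench (height (world z) of cap_base above 0.02 m), for 0.1 s.
2. the cap is in the bucket, its lugs through the slots and pressed in below the rim's underside (horizontal distance between cap_base and bucket_mouth below 0.005 m and z of cap_base in the frame of bucket_mouth below -0.0265 m), for 0.1 s.
At the end, for the whole second after the job is handed in: The cap is locked in the bucket: centred within 4 mm, level within 0.06 rad, its underside 20.5 to 25.5 mm below the rim's top (23 mm is the lugs sprung up in the notches; unlocked it would stand 6 mm or more higher, or 5 mm lower if caught short of the notches), at rest and let go (horizontal distance between cap_base and bucket_mouth below 0.004 m and z of cap_base in the frame of bucket_mouth between -0.0255 and -0.0205 m and angle between cap's own z axis and vertical below 0.06 rad and linear speed of cap below 0.02 m/s and contact force between cap and block above 1 N); the robot touches nothing.
It fails at once if the cap is pressed or twisted in or on the bucket with more than 60 N (contact force between cap and block above 60 N).
It fails at once if the plain lid or another bystander is moved more than 30 mm (distance of any of plain_lid, cup_a, cup_b, reagent, wash, marker from where it was at the start of the episode above 0.03 m).
It also fails if it takes over 72 s, if anything falls off the work surface, if the arm or the gripper's body presses on something with over 40 N, if the wrist force passes 120 N, or if a joint passes its speed limit or range.

## Robot

A 6-joint arm with a two-finger parallel gripper is mounted at the origin on the work surface. World frame = base frame: x ahead of the robot, y to its left, z up, the work surface at z = 0. Lengths are in mm, angles in rad, forces in N, time in s.
With the tool pointing down it reaches from about 225 to 875 mm from the base axis. Payload 3.4 kg.
Tool frame: the origin (TCP) lies at the centre of the arm's flange, where the gripper is bolted on; the fingertips stand 173 mm ahead of it and the grasp point (between the pads) lies 155 mm ahead of it; x points along the fingers, y is the direction in which the jaws open and shut, and the axes are right-handed (so a half turn about x gives the same grasp; the last joint's range is limited). The gripper opens to 85 mm and grips with 20 to 120 N. Pads are 22 mm wide; open, the fingers measure 114 mm over their backs; the gripper's body (76 mm by 85 mm) begins 54 mm behind the grasp point. The pads swing forward as they close: fully open they stand 13 mm farther back than shut.
Start: joints at [1.141, 0.276, 1.505, -0, 1.361, -0.121], TCP at [174.762, 547.816, 404.728] pointing down, gripper open.
Joint ranges: [-2.89, 2.89], [-0.75, 2.08], [0.22, 2.7], [-1.18, 4.32], [0.11, 2.71], [-2.7, 2.7]. Speed limits (rad/s): [2.57, 2.57, 3.14, 3.14, 3.14, 3.14].

## Interface

Orientations are given as a unit quaternion [x, y, z, w].
In Python, from rig import manip, vision gives the robot as it stands. The module is installed in compiled form; this text tells all that it offers.
- The arm moves only by the tool step_arm, never from a script. Its argument "targets" is a list of rows, each a list of 7 numbers: the shift along the tool's x, y, z in cm, then the turn, a rotation vector about the tool's x, y, z in rad, then the closure in counts, from 0 (fully open) to 255 (shut). In form: [[x, y, z, rx, ry, rz, fingers], ...]. A call has 1 to 20 rows; each row is the pose to reach, as a shift and turn from the pose commanded when the call began, along the tool's axes at that moment; what a row does not reach only later rows make up. A row lasts 1/10 s, in which the tool goes at most 50 mm and 8.59 degrees, less where a joint would pass 70% of its speed; a pose out of reach is approached as far as the arm can. A call with a gripper value outside its range is refused whole. The fingers move at their own pace and stop on an object; "newtons" is the grip in N (left out, the last holds). Time passes only in rows, so rows that repeat a pose let the fingers close. It gives the time, the measured TCP pose, the force and the opening at its end, in the units of the state.
- manip.get_state(): the state, without advancing time (a new reading comes with each control period).
- vision.get_image(name): name is "scene" or "side" or "wrist"; returns a dict with "color" (384x512x3 uint8, red, green, blue), "z_map" (384x512 float32, mm along the optical axis (not along the pixel's ray), 0 where there is no reading), "camera_matrix" (3x3 intrinsics, pixels), "R" (3x3) and "t" (3): a world point X has camera coordinates R X + t; the wrist camera has in their place "mount" (4x4, takes a point from camera to tool coordinates, whose origin is the TCP and whose axes are the tool frame's). Camera axes: x right, y down, z forward; pixel columns grow to the right and rows downward; lengths in mm; the calibration is good to about 2 mm. A picture is of the moment at which its call begins: read the wrist's pose just before it.
- manip.close_job(): hands the job in, once; it reports no verdict.
The state is a dict: "clock": time; "joints": joint angles; "joint_velocities": joint speeds; "joint_torque": joint torques, N m; "eef_pos": TCP position; "eef_rot": TCP orientation; "contact_force": force on the tool from outside, world axes, zero at the start; "wrist_torque": the same for the moment, N m; "width": finger opening in mm.
Only numpy, scipy, OpenCV 4.12 (cv2) and the standard library are available. Lean on these libraries where they do the work, as an engineer would, in place of code of your own. Each camera call takes 0.05 s, during which the arm holds its last target.

## Working session

There is one attempt and no reset: what is moved stays moved. The work goes in short steps, Python scripts to look and compute and a tool call to move; the robot and the scene stay as the last step left them, time stands still between calls to the robot, and variables do not carry over. Pictures are saved under pics/ and viewed, and the job is handed in when it is done.

Besides the shell and the picture viewer there is one more tool, called after "Call:" by a JSON object that holds its "api" and its "payload". step_arm: Moves the arm, as the interface text tells. Its arguments: {"type":"object","properties":{"targets":{"type":"array","items":{"type":"array","items":{"type":"number"}}},"newtons":{"type":"number"}},"required":["targets"]}

```bash
mkdir -p pics
cat > h.py <<'E'
import numpy as np, cv2
from rig import manip, vision
from scipy.spatial.transform import Rotation as Ro
def snap(n,fn):
    s=manip.get_state(); im=vision.get_image(n)
    if n=='wrist':
        M=np.array(im['mount']); T=np.eye(4); T[:3,:3]=Ro.from_quat(s['eef_rot']).as_matrix(); T[:3,3]=s['eef_pos']
        W=T@M; im['Rw']=W[:3,:3]; im['tw']=W[:3,3]
    else:
        im['Rw']=np.array(im['R']).T; im['tw']=-im['Rw']@np.array(im['t'])
    np.savez('pics/'+fn+'.npz',color=im['color'],z=im['z_map'],K=im['camera_matrix'],Rw=im['Rw'],tw=im['tw'])
    cv2.imwrite('pics/'+fn+'.png',im['color'][:,:,::-1]); return im
def load(fn): return dict(np.load('pics/'+fn+'.npz'))
def cloud(d):
    z=d['z']; v,u=np.mgrid[:z.shape[0],:z.shape[1]]
    P=np.stack([u,v,np.ones_like(u)],-1)@np.linalg.inv(d['K']).T*z[...,None]
    return P@d['Rw'].T+d['tw']
def ray(d,u,v,zw):
    r=d['Rw']@np.linalg.inv(d['K'])@np.array([u,v,1.]); return d['tw']+r*(zw-d['tw'][2])/r[2]
def crop(fn,x0,y0,x1,y1,k,out):
    i=cv2.imread('pics/'+fn+'.png')[y0:y1,x0:x1]; cv2.imwrite('pics/'+out+'.png',cv2.resize(i,None,fx=k,fy=k,interpolation=cv2.INTER_CUBIC))
E
python3 - <<'E'
from h import *
for n in ['scene','side','wrist']: snap(n,n+'0')
a=[cv2.imread(f'pics/{n}0.png') for n in ['scene','side','wrist']]
s=manip.get_state(); print(s)
E
```

```text
{'clock': 0.15, 'joints': array([ 1.14101015e+00,  2.76419803e-01,  1.50583324e+00, -2.29669511e-05,
        1.36072420e+00, -1.21057700e-01]), 'joint_velocities': array([-3.32531819e-04, -4.34571309e-05, -1.62334677e-03, -5.41278772e-04,
       -1.75428311e-04, -1.70231830e-04]), 'joint_torque': array([ 2.41955597e-03, -4.17143941e+01, -2.46033293e+01, -1.83895081e-04,
        7.54175009e-03,  1.92070530e-05]), 'eef_pos': array([174.68452096, 547.65161267, 404.05896387]), 'eef_rot': array([ 0.10824409,  0.69882449, -0.10919056,  0.69857352]), 'contact_force': array([0.73456964, 1.27405101, 0.06689086]), 'wrist_torque': array([ 0.02403231, -0.01095275, -0.0378737 ]), 'width': 85.30673194606574}
```

View pics/scene0.png

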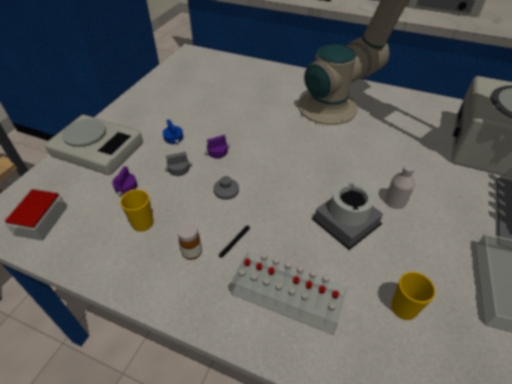

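View pics/side0.png

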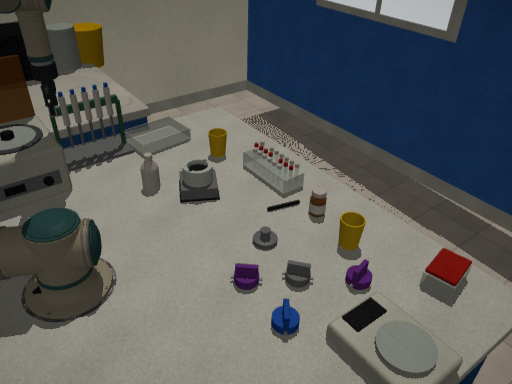

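View pics/wrist0.png

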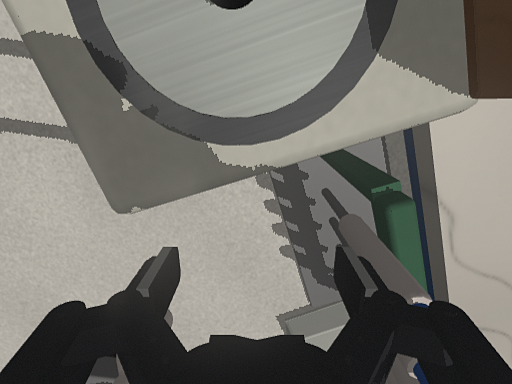

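The scene view shows these candidates for the cap:
- Grey bar-cap at (178,162), side (298,272).
- Grey knobbed plain lid at (226,187), side (265,238).
- Purple look-alikes at (217,147) and (124,180), and a blue one at (172,132).

The grey one with the bar and lugs fits the description. The bucket and block are at (350,210). I'll check this in crops and measure.

Run:
```python
from h import *
crop('scene0',150,120,250,210,4,'c1'); crop('side0',230,220,330,300,4,'c2'); 
a=cv2.imread('pics/c1.png');b=cv2.imread('pics/c2.png');b=cv2.copyMakeBorder(b,0,40,0,0,0);cv2.imwrite('pics/c12.png',np.hstack([a,b]))
for n,pts in [('scene0',[(178,162),(226,187),(350,210),(350,195),(217,147)]),('side0',[(298,272),(265,238),(198,175),(198,188),(246,275)])]:
    d=load(n);P=cloud(d)
    for u,v in pts: print(n,u,v,P[v,u].round(1))
for n in ['scene0','side0']:
    d=load(n);P=cloud(d)
    # block+bucket
    print(n,d['tw'].round(0))
    c=P[188,198] if n=='side0' else P[210,350]
    m=(np.hypot(P[...,0]-c[0],P[...,1]-c[1])<110)
    t=m&(abs(P[...,2]-45)<4)&(d['z']>0); q=P[t][:,:2].astype(np.float32)
    print('blk',cv2.minAreaRect(q),t.sum())
    t=m&(abs(P[...,2]-100)<5)&(d['z']>0); q=P[t][:,:2].astype(np.float32)
    print('rim',cv2.minEnclosingCircle(q),t.sum())
    c=P[162,178] if n=='scene0' else P[272,298]
    m=(np.hypot(P[...,0]-c[0],P[...,1]-c[1])<55)&(d['z']>0)
    t=m&(P[...,2]>35); q=P[t][:,:2].astype(np.float32); print('bar',cv2.minAreaRect(q),P[t][:,2].max(),t.sum())
```

```text
scene0 178 162 [ 502.7 -321.8   33.6]
scene0 226 187 [ 533.1 -148.2   25.2]
scene0 350 210 [550.4 194.8 100.4]
scene0 350 195 [488.8 182.9  87.2]
scene0 217 147 [ 391.7 -248.6   30.3]
side0 298 272 [ 496.  -330.8   33.1]
side0 265 238 [ 518.6 -160.9   19.7]
side0 198 175 [476.4 144.3  94. ]
side0 198 188 [470.1 138.   48.8]
side0 246 275 [ 377.7 -260.1   32.7]
scene0 [1174.  215.  776.]
blk ((502.9386901855469, 191.01290893554688), (124.01363372802734, 125.4948501586914), 62.68708038330078) 671
rim ((501.8388977050781, 190.1675262451172), 51.13810729980469) 538
bar ((501.0150146484375, -327.4887390136719), (18.51622200012207, 59.399375915527344), 42.45787048339844) 63.205358186559465 190
side0 [-105. -906.  855.]
blk ((492.353271484375, 173.6131134033203), (102.44799041748047, 123.08773803710938), 61.138336181640625) 274
rim ((499.7143249511719, 189.69102478027344), 52.574501037597656) 244
bar ((496.0024108886719, -328.3210754394531), (39.47028350830078, 57.743350982666016), 16.97357940673828) 64.02528321487603 250
```

View pics/c12.png

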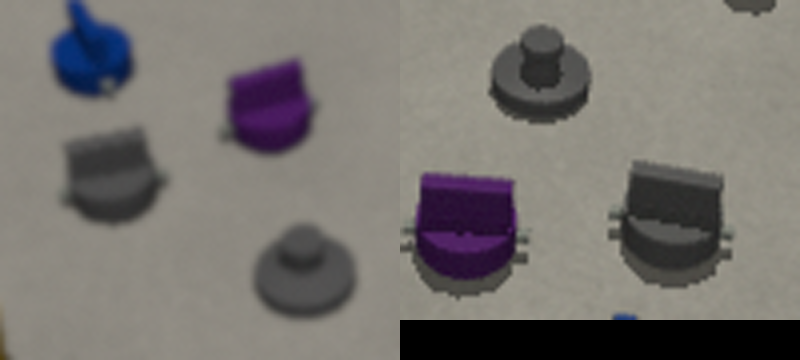

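```bash
cat >> h.py <<'E'
def down(yaw):  # tool x=-Z ; tool y at world angle yaw
    y=np.array([np.cos(yaw),np.sin(yaw),0]); x=np.array([0,0,-1.]); return np.stack([x,y,np.cross(x,y)],1)
def plan(pos,yaw,base=None):
    s=manip.get_state(); R0=Ro.from_quat(s['eef_rot']).as_matrix(); p0=np.array(s['eef_pos'])
    if base is not None: p0=np.array(base[0]); R0=down(base[1])
    sh=R0.T@(np.array(pos)-p0)/10; rv=Ro.from_matrix(R0.T@down(yaw)).as_rotvec()
    return sh.round(2),rv.round(3)
E
python3 - <<'E'
from h import *
s=manip.get_state(); R0=Ro.from_quat(s['eef_rot']).as_matrix(); print(R0.round(3)); y=np.arctan2(R0[1,1],R0[0,1]);print('yaw',y)
d=vision.get_image('wrist');print(np.array(d['mount']).round(3),d['camera_matrix'])
P=cloud(load('scene0'));
for u,v in [(400,185),(410,295),(138,210),(190,243),(235,240)]: print(P[v,u].round())
print(plan([470,130,420],y))
E
```

```text
[[-0.001  0.304  0.953]
 [-0.001  0.953 -0.304]
 [-1.    -0.001 -0.   ]]
yaw 1.2620727548998816
[[-0.0000e+00 -3.2200e-01  9.4700e-01  2.9925e+01]
 [ 1.0000e+00 -1.0000e-03  0.0000e+00  5.4800e-01]
 [ 1.0000e-03  9.4700e-01  3.2200e-01 -8.2738e+01]
 [ 0.0000e+00  0.0000e+00  0.0000e+00  1.0000e+00]] [[271.18867852   0.         256.59400436]
 [  0.         271.18867852 193.19181877]
 [  0.           0.           1.        ]]
[401. 294.  86.]
[670. 372.  21.]
[ 742. -280.   89.]
[ 764. -126.   65.]
[681. -51.  13.]
(array([ -1.55, -30.82,  40.83]), array([-0.   , -0.   ,  0.001]))
```

Run:
```python
from h import *
print(plan([478,198,400],1.262))
```

```text
(array([  0.44, -24.1 ,  39.52]), array([ 0.   , -0.   ,  0.001]))
```

Call:
{"api": "step_arm", "payload": {"targets": [[0.4,-24.1,39.5,0,0,0,0],[0.4,-24.1,39.5,0,0,0,0],[0.4,-24.1,39.5,0,0,0,0],[0.4,-24.1,39.5,0,0,0,0],[0.4,-24.1,39.5,0,0,0,0],[0.4,-24.1,39.5,0,0,0,0],[0.4,-24.1,39.5,0,0,0,0],[0.4,-24.1,39.5,0,0,0,0],[0.4,-24.1,39.5,0,0,0,0],[0.4,-24.1,39.5,0,0,0,0],[0.4,-24.1,39.5,0,0,0,0],[0.4,-24.1,39.5,0,0,0,0],[0.4,-24.1,39.5,0,0,0,0],[0.4,-24.1,39.5,0,0,0,0]]}}

```text
clock: 1.6
eef_pos: [476.8, 199.4, 400.8]
eef_rot: [0.108, 0.699, -0.108, 0.699]
contact_force: [0.9, -1.3, -0.3]
width: 85.4
```

Run:
```python
from h import *
snap('wrist','w1'); s=manip.get_state(); print(s['eef_pos'],s['joints'].round(3))
```

```text
[476.89960387 199.3261749  400.86373023] [ 0.261  0.191  1.631  0.     1.32  -1.003]
```

View pics/w1.png

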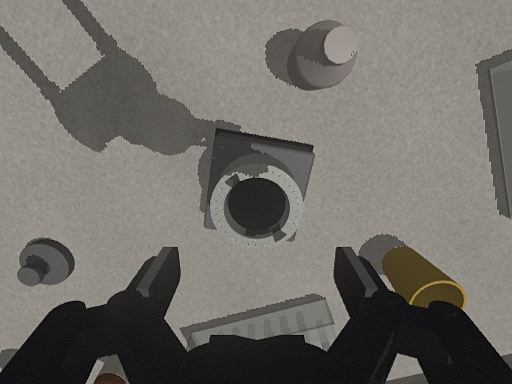

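The bucket is seen from above, with rim slots near (232,180) and (280,234). Enlarging.

Run:
```python
from h import *
crop('w1',195,120,325,255,5,'c3')
d=load('w1');P=cloud(d)
c=np.array([501,190])
m=(np.hypot(*(P[...,:2]-c).transpose(2,0,1))<110)&(d['z']>0)
t=m&(abs(P[...,2]-100)<4); q=P[t]; print('rim',cv2.minEnclosingCircle(q[:,:2].astype(np.float32)),np.median(q[:,2]))
t=m&(abs(P[...,2]-45)<4); print('blk',cv2.minAreaRect(P[t][:,:2].astype(np.float32)))
```

```text
rim ((502.7643737792969, 191.4125213623047), 50.43000411987305) 100.75797968090632
blk ((501.98382568359375, 191.8431396484375), (123.92725372314453, 122.9350814819336), 62.413299560546875)
```

View pics/c3.png

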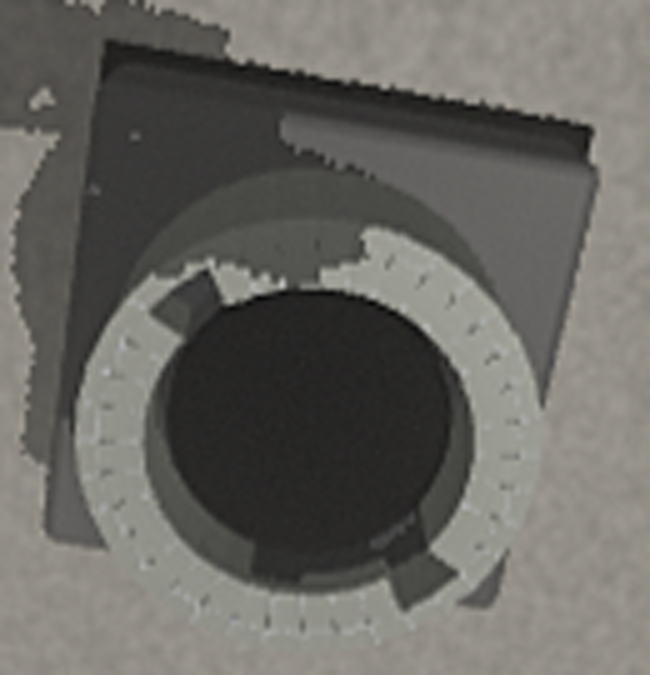

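Run:
```python
from h import *
d=load('w1'); f=lambda x,y: ray(d,x/5-.4+195,y/5-.4+120,100)[:2]
A=[f(150,308),f(207,268)];B=[f(458,573),f(405,612)];I=[f(188,337),f(222,303)];J=[f(388,563),f(432,540)]
c=np.array([502.3,191])
for n,q in [('A',A),('B',B),('I',I),('J',J)]:
    for p in q: print(n,p.round(1),np.linalg.norm(p-c).round(1),np.degrees(np.arctan2(*(p-c)[::-1])).round(1))
a=np.mean(A,0);b=np.mean(B,0); print((a+b)/2,np.degrees(np.arctan2(*(a-b)[::-1])),np.linalg.norm(a-b))
```

```text
A [463.2 169.6] 44.6 -151.3
A [458.7 183.6] 44.2 -170.4
B [541.7 214.1] 45.7 30.4
B [547.5 200.1] 46.1 11.4
I [471.6 175. ] 34.7 -152.5
I [466.7 184.2] 36.2 -169.2
J [534.6 200. ] 33.5 15.5
J [532.1 210.8] 35.8 33.6
[502.7594771  191.86495287] -159.9561960260599 89.03292677368137
```

Call:
{"api": "step_arm", "payload": {"targets": [[6,0.1,3.7,0,0,0,0],[6,0.1,3.7,0,0,0,0],[6,0.1,3.7,0,0,0,0],[6,0.1,3.7,0,0,0,0]]}}

```text
clock: 2.05
eef_pos: [513.0, 188.5, 340.9]
eef_rot: [0.109, 0.699, -0.108, 0.698]
contact_force: [-0.7, 0.2, 0.2]
width: 85.3
```

Run:
```python
from h import *
snap('wrist','w2'); s=manip.get_state(); print(s['eef_pos'],s['joints'].round(3))
crop('w2',180,110,340,260,5,'c4')
d=load('w2');P=cloud(d)
c=np.array([501,190])
m=(np.hypot(*(P[...,:2]-c).transpose(2,0,1))<80)&(d['z']>0)
t=m&(abs(P[...,2]-100)<4); q=P[t]; print('rim',cv2.minEnclosingCircle(q[:,:2].astype(np.float32)),np.median(q[:,2]))
```

```text
[513.05271999 188.52712411 341.69185215] [ 0.225  0.276  1.668  0.     1.197 -1.038]
rim ((502.90155029296875, 191.70274353027344), 50.397315979003906) 100.81692453237551
```

View pics/c4.png

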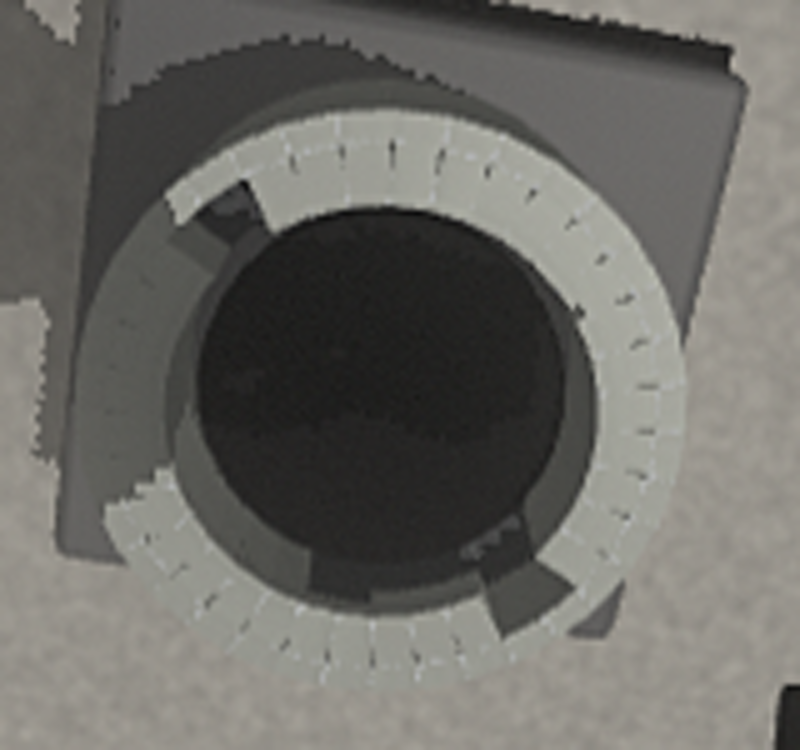

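Run:
```python
from h import *
d=load('w2'); f=lambda x,y: ray(d,x/5-.4+180,y/5-.4+110,100)[:2]
A=[f(248,180),f(170,232)];B=[f(575,590),f(505,638)];I=[f(268,233),f(218,272)];J=[f(540,562),f(485,597)]
c=np.array([502.8,191.5])
for n,q in [('A',A),('B',B),('I',I),('J',J)]:
    for p in q: print(n,p.round(1),np.linalg.norm(p-c).round(1),np.degrees(np.arctan2(*(p-c)[::-1])).round(1))
a=np.mean(A,0);b=np.mean(B,0); print((a+b)/2,np.degrees(np.arctan2(*(a-b)[::-1])),np.linalg.norm(a-b))
R0=Ro.from_quat(manip.get_state()['eef_rot']).as_matrix()
# view of cap: yaw choose
for yaw in [1.262,0.9]:
    tz=down(yaw)[:,2]; h=400-30-40; p=np.array([500,-328,400])-tz*(-83+.34*h); p[2]=400
    print(yaw,p,plan(p,yaw))
print(plan([470,-328,400],1.262))
```

```text
A [458.9 184.1] 44.6 -170.4
A [462.8 169.7] 45.6 -151.4
B [542.1 214.1] 45.3 29.9
B [547.3 200.1] 45.3 10.9
I [467.6 184.3] 35.9 -168.4
I [471.1 174.7] 35.9 -152.0
J [535.2 209.8] 37.2 29.4
J [538.7 199. ] 36.7 11.8
[502.77221918 191.97290572] -160.18771904191115 89.13669972705547
1.262 [ 472.18115793 -319.12576617  400.        ] (array([ -5.87, -49.61,  11.5 ]), array([ 0.001,  0.001, -0.001]))
0.9 [ 477.12685424 -309.84898893  400.        ] (array([ -5.86, -48.58,  11.69]), array([ 0.363,  0.   , -0.001]))
(array([ -5.87, -50.52,  11.56]), array([ 0.001,  0.001, -0.001]))
```

Call:
{"api": "step_arm", "payload": {"targets": [[-5.9,-10,3,0.03,0,0,0],[-5.9,-49.0,11.6,0.2,0,0,0],[-5.9,-49.0,11.6,0.363,0,0,0],[-5.9,-49.0,11.6,0.363,0,0,0],[-5.9,-49.0,11.6,0.363,0,0,0],[-5.9,-49.0,11.6,0.363,0,0,0],[-5.9,-49.0,11.6,0.363,0,0,0],[-5.9,-49.0,11.6,0.363,0,0,0],[-5.9,-49.0,11.6,0.363,0,0,0],[-5.9,-49.0,11.6,0.363,0,0,0],[-5.9,-49.0,11.6,0.363,0,0,0],[-5.9,-49.0,11.6,0.363,0,0,0],[-5.9,-49.0,11.6,0.363,0,0,0],[-5.9,-49.0,11.6,0.363,0,0,0]]}}

```text
clock: 3.5
eef_pos: [475.1, -312.2, 400.1]
eef_rot: [0.233, 0.668, -0.232, 0.668]
contact_force: [0.5, -0.2, 0.7]
width: 85.3
```

Run:
```python
from h import *
snap('wrist','w3'); s=manip.get_state(); print(s['eef_pos'],s['joints'].round(3))
d=load('w3');P=cloud(d)
c=np.array([500,-328])
m=(np.hypot(*(P[...,:2]-c).transpose(2,0,1))<55)&(d['z']>0)
t=m&(abs(P[...,2]-60)<5); q=P[t]; print('bar',cv2.minAreaRect(q[:,:2].astype(np.float32)),np.median(q[:,2]),t.sum())
```

```text
[ 475.14380375 -312.24582249  400.05508226] [-7.040e-01  2.690e-01  1.527e+00  1.000e-03  1.346e+00 -1.605e+00]
bar ((500.40484619140625, -326.17230224609375), (14.053838729858398, 59.33926773071289), 40.332576751708984) 60.660243545311175 544
```

View pics/w3.png

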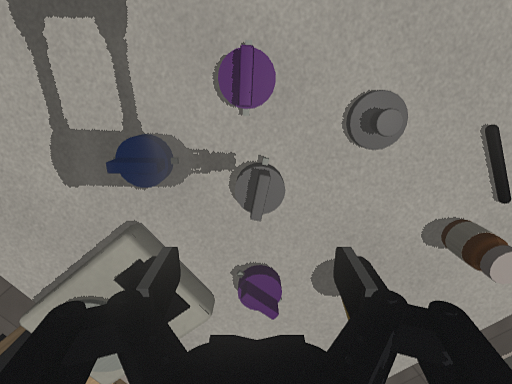

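The grey cap is at (258,190) with its lugs visible. Its bar measures 14 x 59 mm at z 60, which matches. Next is the approach.

Run:
```python
from h import *
print(plan([500.4,-326.2,280],0.704)); print(plan([500.4,-326.2,208],0.704))
```

```text
(array([12.01,  0.47,  2.85]), array([ 0.197, -0.   , -0.001]))
(array([19.21,  0.46,  2.85]), array([ 0.197, -0.   , -0.001]))
```

Call:
{"api": "step_arm", "payload": {"targets": [[5,0.45,2.85,0.1,0,0,0],[12,0.45,2.85,0.197,0,0,0],[12,0.45,2.85,0.197,0,0,0],[12,0.45,2.85,0.197,0,0,0],[12,0.45,2.85,0.197,0,0,0]]}}

```text
clock: 4.05
eef_pos: [500.6, -327.6, 280.2]
eef_rot: [0.297, 0.642, -0.297, 0.642]
contact_force: [-0.0, -0.4, -0.0]
width: 85.7
```

Run:
```python
from h import *
s=manip.get_state(); print(s['eef_pos'],s['joints'].round(3),plan([500.4,-326.2,208],0.704))
snap('wrist','w4')
```

```text
[ 500.64508556 -327.59055424  280.23337087] [-0.696  0.402  1.64   0.     1.1   -1.399] (array([ 7.22,  0.07, -0.12]), array([-0.,  0., -0.]))
```

View pics/w4.png

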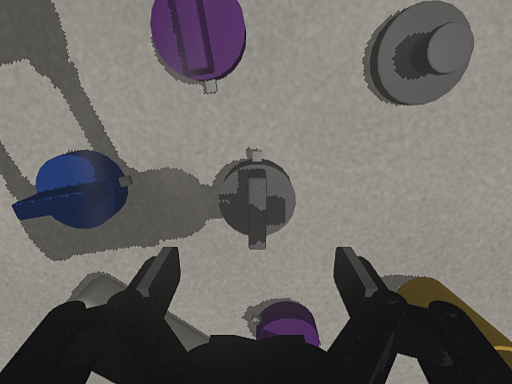

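Run:
```python
from h import *
d=load('w4');P=cloud(d)
m=(np.hypot(P[...,0]-500,P[...,1]+328)<45)&(d['z']>0)&(abs(P[...,2]-60)<4)
q=P[m];print(cv2.minAreaRect(q[:,:2].astype(np.float32)),np.median(q[:,2]))
m=(np.hypot(P[...,0]-500,P[...,1]+328)<45)&(d['z']>0)&(abs(P[...,2]-30)<3)
print(cv2.minEnclosingCircle(P[m][:,:2].astype(np.float32)))
```

```text
((500.8448486328125, -326.4921569824219), (13.665013313293457, 60.311912536621094), 39.74076843261719) 60.72379648343451
((500.710205078125, -326.8488464355469), 33.696495056152344)
```

Call:
{"api": "step_arm", "payload": {"targets": [[4,0.05,-0.1,0,0,0,0],[7.2,0.05,-0.1,0,0,0,0],[7.2,0.05,-0.1,0,0,0,0],[7.2,0.05,-0.1,0,0,0,0]]}}

```text
clock: 4.5
eef_pos: [500.5, -327.7, 209.6]
eef_rot: [0.297, 0.641, -0.298, 0.642]
contact_force: [0.2, 0.3, 0.6]
width: 85.0
```

Call:
{"api": "step_arm", "payload": {"targets": [[0.1,0.05,0,0,0,0,255],[0.1,0.05,0,0,0,0,255],[0.1,0.05,0,0,0,0,255],[0.1,0.05,0,0,0,0,255],[0.1,0.05,0,0,0,0,255],[0.1,0.05,0,0,0,0,255],[0.1,0.05,0,0,0,0,255],[0.1,0.05,0,0,0,0,255]], "newtons": 80}}

```text
clock: 5.3
eef_pos: [500.4, -327.1, 207.3]
eef_rot: [0.298, 0.641, -0.298, 0.642]
contact_force: [0.5, -0.1, 5.2]
width: 12.6
```

Run:
```python
from h import *
s=manip.get_state(); print(s['eef_pos'],s['contact_force'],s['width'],s['wrist_torque'])
```

```text
[ 500.43710805 -327.12470972  207.27809234] [ 0.48694574 -0.07574201  5.19361075] 12.562632104848262 [ 0.09544787  0.06315014 -0.03628667]
```

Call:
{"api": "step_arm", "payload": {"targets": [[-3,0,0,0,0,0,255],[-8,0,0,0,0,0,255],[-13,0,0,0,0,0,255],[-16,0,0,0,0,0,255],[-16,0,0,0,0,0,255],[-16,0,0,0,0,0,255]]}}

```text
clock: 5.9
eef_pos: [499.9, -326.8, 366.3]
eef_rot: [0.298, 0.642, -0.298, 0.641]
contact_force: [0.3, 0.5, -1.8]
width: 12.4
```

Run:
```python
from h import *
s=manip.get_state(); print(s['eef_pos'],s['contact_force'],s['width'],s['wrist_torque'])
snap('wrist','w5')
```

```text
[ 499.90343701 -326.80997942  366.26964406] [ 0.26104785  0.51186251 -1.75393005] 12.388414083187524 [ 0.03409283 -0.00746907  0.05861515]
```

View pics/w5.png

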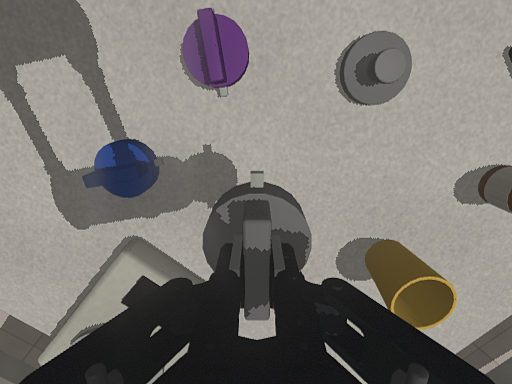

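The cap is held upright. Its front lug is at (257,178), the top disc is around (257,235), and the bar is vertical. I'll measure its pose in the tool frame.

Run:
```python
from h import *
d=load('w5');P=cloud(d);s=manip.get_state();T=Ro.from_quat(s['eef_rot']).as_matrix()
Q=(P-s['eef_pos'])@T
v,u=np.mgrid[:384,:512]
m=(d['z']>0)&(abs(Q[...,1])<45)&(abs(Q[...,2])<50)&(Q[...,0]>165)&(Q[...,0]<215)&(v<270)
x=Q[...,0]
print(np.histogram(x[m],bins=np.arange(165,216,2.5)))
t=m&(abs(x-177)<3); q=Q[t]; 
A=np.c_[q[:,1:],np.ones(len(q))]; print('top plane',np.linalg.lstsq(A,q[:,0],rcond=None)[0], np.median(q[:,0]))
h=cv2.convexHull(q[:,1:].astype(np.float32))[:,0]; print(cv2.minEnclosingCircle(h))
t=(d['z']>0)&(abs(Q[...,1])<7)&(x>140)&(x<156)&(abs(Q[...,2])<40); q=Q[t];print('bar',q.min(0),q.max(0),np.median(q,0))
t=m&(Q[...,2]<-35); print('lug',Q[t].round(1).min(0),Q[t].max(0),np.median(Q[t],0))
```

```text
(array([  71,   50,   35, 1462, 2297,  110,  109,  109,  230,  157,   93,
         74,   72,   42,    1,    0,    0,    0,    0,    0]), array([165. , 167.5, 170. , 172.5, 175. , 177.5, 180. , 182.5, 185. ,
       187.5, 190. , 192.5, 195. , 197.5, 200. , 202.5, 205. , 207.5,
       210. , 212.5, 215. ]))
top plane [-7.88752949e-04 -1.46454217e-02  1.75148826e+02] 175.21789344892792
((0.7566448450088501, 0.5355200171470642), 33.48748016357422)
bar [140.22304126  -6.97356563 -29.85237144] [155.99673284   6.99444142  30.90397365] [145.27816064   0.46827824  -5.77474106]
lug [185.   -3.2 -41.5] [193.43436023   4.71663543 -35.04942406] [187.32004865   1.03989473 -38.86891454]
```

Run:
```python
from h import *
print(plan([502.5,191.0,366],1.92))
```

```text
(array([ 1.000e-02,  3.364e+01, -3.934e+01]), array([-1.218, -0.003, -0.002]))
```

Call:
{"api": "step_arm", "payload": {"targets": [[0,2.6,-3.0,-0.1,0,0,255],[0,6.0,-7.0,-0.22,0,0,255],[0,9.2,-10.8,-0.35,0,0,255],[0,12.5,-14.6,-0.48,0,0,255],[0,15.7,-18.4,-0.6,0,0,255],[0,19,-22.2,-0.72,0,0,255],[0,22.2,-26,-0.84,0,0,255],[0,25.5,-29.8,-0.96,0,0,255],[0,28.5,-33.4,-1.07,0,0,255],[0,31.2,-36.5,-1.15,0,0,255],[0,33,-38.6,-1.2,0,0,255],[0,33.6,-39.3,-1.218,0,0,255],[0,33.6,-39.3,-1.218,0,0,255],[0,33.6,-39.3,-1.218,0,0,255],[0,33.6,-39.3,-1.218,0,0,255],[0,33.6,-39.3,-1.218,0,0,255]]}}

```text
clock: 7.55
eef_pos: [503.1, 188.8, 366.6]
eef_rot: [-0.122, 0.697, 0.122, 0.696]
contact_force: [1.0, 0.8, -1.1]
width: 12.3
```

Run:
```python
from h import *
s=manip.get_state(); print(s['eef_pos'],s['contact_force'],s['width'],s['wrist_torque'],s['joints'].round(3))
R=Ro.from_quat(s['eef_rot']).as_matrix(); print(R.round(4),np.arctan2(R[1,1],R[0,1]))
print(plan([502.5,191.0,320],1.92))
snap('wrist','w6')
```

```text
[503.12502067 188.76944372 366.57896903] [ 0.97504321  0.82063736 -1.14043996] 12.296007749612784 [-0.01476619  0.01886729  0.01042126] [ 0.23   0.244  1.647 -0.     1.25  -1.688]
[[-3.000e-04 -3.401e-01  9.404e-01]
 [-4.000e-04  9.404e-01  3.401e-01]
 [-1.000e+00 -3.000e-04 -4.000e-04]] 1.9178637517578467
(array([4.66, 0.23, 0.02]), array([-0.002, -0.   ,  0.   ]))
```

View pics/w6.png

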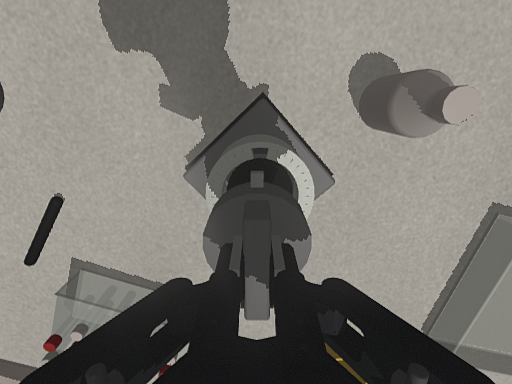

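Run:
```python
from h import *
crop('w6',200,120,320,250,5,'c5')
```

```text
(no output)
```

View pics/c5.png

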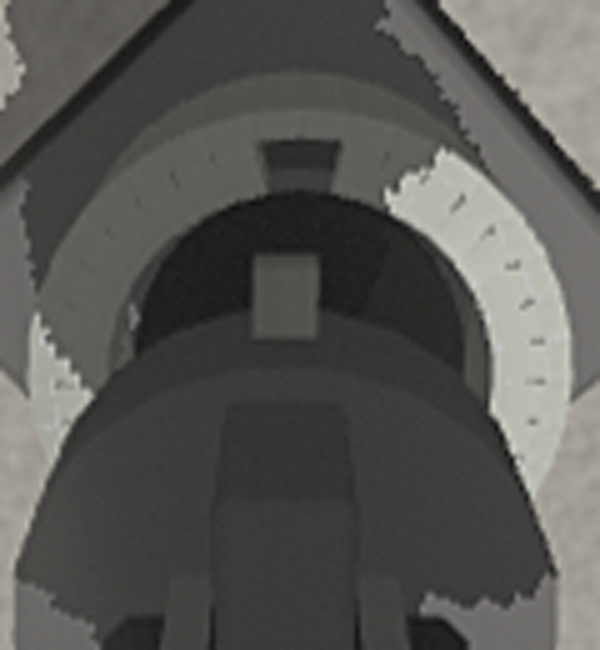

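Call:
{"api": "step_arm", "payload": {"targets": [[3,0.23,0,0,0,0,255],[4.6,0.23,0,0,0,0,255],[4.6,0.23,0,0,0,0,255],[4.6,0.23,0,0,0,0,255],[4.6,0.23,0,0,0,0,255]]}}

```text
clock: 8.1
eef_pos: [502.8, 192.1, 321.9]
eef_rot: [-0.123, 0.695, 0.123, 0.697]
contact_force: [-0.4, 1.1, -1.7]
width: 12.5
```

Run:
```python
from h import *
d=load('w6'); f=lambda x,y: ray(d,x/5-.4+200,y/5-.4+120,100)[:2]
print(f(252,130),f(252,190))
s=manip.get_state(); print(s['eef_pos'],s['contact_force'],s['wrist_torque'],s['clock'])
snap('wrist','w7');crop('w7',190,110,330,250,5,'c6')
```

```text
[461.9423749  168.04131984] [471.89844497 171.5476275 ]
[502.82255358 192.05370725 321.93986762] [-0.44980987  1.06275373 -1.72775807] [-0.03485939  0.05936984 -0.00734068] 8.1
```

View pics/c6.png

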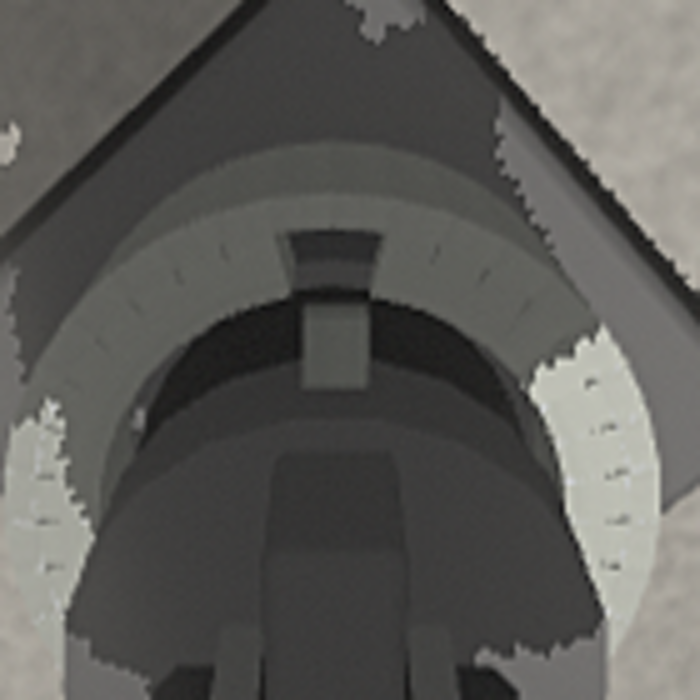

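The lug (crop x 336) lines up with the slot (crop x 335). Lowering.

Call:
{"api": "step_arm", "payload": {"targets": [[1,-0.05,-0.03,0,0,0,255],[2,-0.05,-0.03,0,0,0,255],[2,-0.05,-0.03,0,0,0,255],[2.2,-0.05,-0.03,0,0,0,255],[2.4,-0.05,-0.03,0,0,0,255],[2.4,-0.05,-0.03,0,0,0,255]]}}

```text
clock: 8.75
eef_pos: [502.1, 191.7, 296.5]
eef_rot: [-0.123, 0.696, 0.123, 0.696]
contact_force: [0.0, 0.3, -2.1]
width: 12.7
```

Run:
```python
from h import *
s=manip.get_state(); print(s['eef_pos'],s['contact_force'],s['wrist_torque'],s['clock'])
```

```text
[502.08772734 191.67825679 296.52162139] [ 0.04631354  0.28469363 -2.0955528 ] [0.0107159  0.00316383 0.03899608] 8.75
```

Call:
{"api": "step_arm", "payload": {"targets": [[0.1,0,0,0,0,0,255],[0.2,0,0,0,0,0,255],[0.3,0,0,0,0,0,255],[0.4,0,0,0,0,0,255],[0.4,0,0,0,0,0,255]]}}

```text
clock: 9.25
eef_pos: [502.1, 191.7, 292.7]
eef_rot: [-0.123, 0.696, 0.123, 0.696]
contact_force: [0.4, 0.2, 0.1]
width: 12.4
```

Run:
```python
from h import *
s=manip.get_state(); print(s['eef_pos'],s['contact_force'],s['wrist_torque'],s['clock'])
```

```text
[502.11732369 191.65214518 292.65007473] [0.35173174 0.18011885 0.11019786] [ 0.05011365 -0.01541931  0.01609985] 9.25
```

Call:
{"api": "step_arm", "payload": {"targets": [[0.1,0,0,0,0,0,255],[0.2,0,0,0,0,0,255],[0.3,0,0,0,0,0,255],[0.4,0,0,0,0,0,255]]}}

```text
clock: 9.65
eef_pos: [502.1, 191.7, 288.9]
eef_rot: [-0.123, 0.696, 0.123, 0.696]
contact_force: [0.0, -0.1, 1.3]
width: 12.6
```

Run:
```python
from h import *
s=manip.get_state(); print(s['eef_pos'],s['contact_force'],s['wrist_torque'],s['clock'])
```

```text
[502.13216173 191.65488725 288.85265838] [ 0.04933799 -0.10420843  1.26797484] [-0.04757386  0.05773802 -0.02560158] 9.65
```

Lugs are in the slots: spring-like force and no jam. Pressing on down.

Call:
{"api": "step_arm", "payload": {"targets": [[0.15,0,0,0,0,0,255],[0.3,0,0,0,0,0,255],[0.45,0,0,0,0,0,255],[0.6,0,0,0,0,0,255],[0.75,0,0,0,0,0,255]]}}

```text
clock: 10.15
eef_pos: [502.1, 191.7, 281.5]
eef_rot: [-0.123, 0.696, 0.123, 0.697]
contact_force: [-1.0, -0.7, 5.4]
width: 12.8
```

Run:
```python
from h import *
s=manip.get_state(); print(s['eef_pos'],s['contact_force'],s['wrist_torque'],s['clock'])
```

```text
[502.12546767 191.65121681 281.47749276] [-1.00045309 -0.67762017  5.42489068] [-0.1182839   0.28606538  0.01001167] 10.15
```

Call:
{"api": "step_arm", "payload": {"targets": [[0.15,0,0,0,0,0,255],[0.3,0,0,0,0,0,255],[0.45,0,0,0,0,0,255],[0.57,0,0,0,0,0,255],[0.57,0,0,0,0,0,255]]}}

```text
clock: 10.65
eef_pos: [502.1, 191.7, 276.2]
eef_rot: [-0.123, 0.696, 0.123, 0.697]
contact_force: [-2.2, -1.2, 9.0]
width: 12.6
```

Run:
```python
from h import *
s=manip.get_state(); print(s['eef_pos'],s['contact_force'],s['wrist_torque'],s['clock'])
snap('wrist','w8')
```

```text
[502.13173469 191.66725586 276.2220437 ] [-2.23208328 -1.18930999  9.03666769] [-0.11644865  0.3970386   0.00881355] 10.65
```

View pics/w8.png

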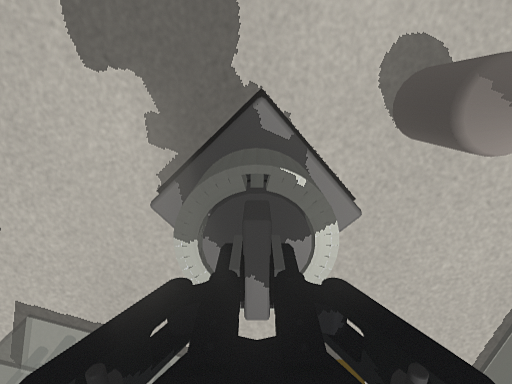

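Run:
```python
from h import *
d=load('w8');P=cloud(d);c=np.array([502.8,191.7]);v,u=np.mgrid[:384,:512]
r=np.hypot(P[...,0]-c[0],P[...,1]-c[1])
for lo,hi in [(38,48),(20,31)]:
    m=(d['z']>0)&(r>lo)&(r<hi)&(v<265)&(abs(P[...,2]-100)<6); print(np.median(P[m][:,2]),m.sum())
m=(d['z']>0)&(r<36)&(v<240)&(abs(P[...,2]-100)<6); q=P[m]
A=np.c_[q[:,:2]-c,np.ones(len(q))]; print(np.linalg.lstsq(A,q[:,2],rcond=None)[0])
```

```text
100.85692918736663 4181
99.9075448061221 2397
[1.24423740e-02 7.25383681e-03 9.99742771e+01]
```

The cap top is 0.95 mm below the rim, so the underside is about 31 mm down and inside the turning window. Turning clockwise (+rx).

Call:
{"api": "step_arm", "payload": {"targets": [[0,0,-0.05,0.04,0,0,255],[0,0,-0.05,0.08,0,0,255],[0,0,-0.05,0.12,0,0,255],[0,0,-0.05,0.16,0,0,255],[0,0,-0.05,0.2,0,0,255]]}}

```text
clock: 11.2
eef_pos: [502.4, 191.6, 276.7]
eef_rot: [-0.052, 0.704, 0.052, 0.706]
contact_force: [0.4, 0.8, 9.5]
width: 12.6
```

```bash
cat > st.py <<'E'
from h import *
s=manip.get_state(); R=Ro.from_quat(s['eef_rot']).as_matrix()
print(s['eef_pos'].round(2),s['contact_force'].round(2),s['wrist_torque'].round(3),'yaw',np.arctan2(R[1,1],R[0,1]).round(4),s['clock'])
E
python3 st.py
```

```text
[502.44 191.63 276.75] [0.4  0.85 9.45] [-0.048  0.123  0.056] yaw 1.7188 11.2
```

Call:
{"api": "step_arm", "payload": {"targets": [[0.05,0,0,0.07,0,0,255],[0.05,0,0,0.14,0,0,255],[0.05,0,0,0.21,0,0,255],[0.05,0,0,0.28,0,0,255],[0.05,0,0,0.35,0,0,255],[0.05,0,0,0.42,0,0,255],[0.05,0,0,0.49,0,0,255]]}}

```text
clock: 11.9
eef_pos: [502.7, 191.6, 276.4]
eef_rot: [0.121, 0.695, -0.12, 0.698]
contact_force: [0.9, -0.9, 8.2]
width: 12.6
```

```bash
python3 st.py
```

```text
[502.7  191.55 276.36] [ 0.93 -0.94  8.16] [-0.189  0.095  0.052] yaw 1.2277 11.9
```

Turned 0.69 rad so far with little torque. The stop is expected near 0.925 rad (yaw about 0.99), so I'll go slowly from here.

Call:
{"api": "step_arm", "payload": {"targets": [[0,0,0,0.05,0,0,255],[0,0,0,0.1,0,0,255],[0,0,0,0.14,0,0,255],[0,0,0,0.18,0,0,255]]}}

```text
clock: 12.3
eef_pos: [502.7, 191.5, 276.4]
eef_rot: [0.183, 0.682, -0.182, 0.685]
contact_force: [-0.9, -0.1, 9.2]
width: 12.7
```

```bash
python3 st.py
```

```text
[502.71 191.52 276.39] [-0.87 -0.1   9.15] [-0.222  0.082  0.116] yaw 1.0489 12.3
```

Call:
{"api": "step_arm", "payload": {"targets": [[0,0,0,0.02,0,0,255],[0,0,0,0.04,0,0,255],[0,0,0,0.05,0,0,255]]}}

```text
clock: 12.6
eef_pos: [502.5, 191.3, 276.3]
eef_rot: [0.199, 0.677, -0.199, 0.68]
contact_force: [-0.2, -2.5, 8.6]
width: 12.7
```

```bash
python3 st.py
```

```text
[502.51 191.26 276.33] [-0.15 -2.52  8.6 ] [-0.346  0.229  0.25 ] yaw 1.0006 12.6
```

Call:
{"api": "step_arm", "payload": {"targets": [[0,0,0,0.015,0,0,255],[0,0,0,0.025,0,0,255]]}}

```text
clock: 12.8
eef_pos: [502.3, 191.1, 276.3]
eef_rot: [0.207, 0.675, -0.207, 0.677]
contact_force: [-0.8, -2.7, 10.6]
width: 12.7
```

```bash
python3 st.py
```

```text
[502.3  191.1  276.31] [-0.76 -2.7  10.56] [-0.382  0.252  0.648] yaw 0.9769 12.8
```

Stop felt: the torque rose to 0.65 N m at about 0.94 rad. I'll back off 0.035 rad to the notch middle and ease up.

Call:
{"api": "step_arm", "payload": {"targets": [[0,0,0,-0.035,0,0,255],[-0.1,0,0,-0.035,0,0,255],[-0.2,0,0,-0.035,0,0,255],[-0.3,0,0,-0.035,0,0,255],[-0.4,0,0,-0.035,0,0,255],[-0.4,0,0,-0.035,0,0,255]]}}

```text
clock: 13.4
eef_pos: [502.3, 191.2, 280.0]
eef_rot: [0.196, 0.679, -0.195, 0.681]
contact_force: [0.1, -1.9, 6.8]
width: 12.7
```

```bash
python3 st.py
```

```text
[502.35 191.21 279.96] [ 0.07 -1.91  6.84] [-0.393  0.092  0.08 ] yaw 1.0105 13.4
```

Call:
{"api": "step_arm", "payload": {"targets": [[-0.1,0,0,0,0,0,255],[-0.2,0,0,0,0,0,255],[-0.3,0,0,0,0,0,255],[-0.4,0,0,0,0,0,255]]}}

```text
clock: 13.8
eef_pos: [502.4, 191.2, 283.6]
eef_rot: [0.196, 0.679, -0.195, 0.68]
contact_force: [0.1, -1.3, 4.3]
width: 12.5
```

```bash
python3 st.py; python3 -c "
from h import *
snap('wrist','w9')
d=load('w9');P=cloud(d);c=np.array([502.8,191.7]);v,u=np.mgrid[:384,:512]
r=np.hypot(P[...,0]-c[0],P[...,1]-c[1])
m=(d['z']>0)&(r>38)&(r<48)&(v<265)&(abs(P[...,2]-100)<6); print(np.median(P[m][:,2]),m.sum())
m=(d['z']>0)&(r<31)&(v<240)&(abs(P[...,2]-106)<6); q=P[m]
A=np.c_[q[:,:2]-c,np.ones(len(q))]; print(np.linalg.lstsq(A,q[:,2],rcond=None)[0],len(q))
"
```

```text
[502.37 191.2  283.61] [ 0.15 -1.31  4.26] [-0.354 -0.151  0.049] yaw 1.0104 13.8
100.86899489494695 4151
[-1.24416193e-02  8.55706661e-03  1.06986081e+02] 2296
```

View pics/w9.png

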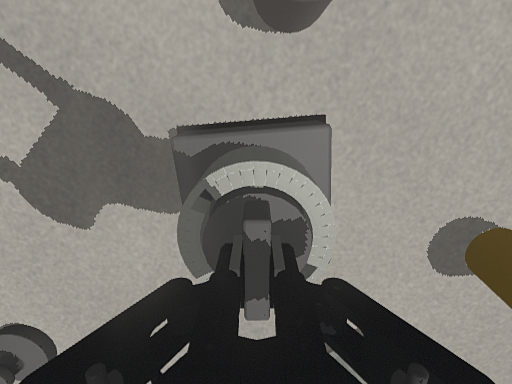

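The cap top is now 6.1 mm above the rim, so the underside is at -23.9 mm: lugs up in the notches. One more small ease so the rim takes the load, then open.

Call:
{"api": "step_arm", "payload": {"targets": [[-0.05,0,0,0,0,0,255],[-0.09,0,0,0,0,0,255],[-0.09,0,0,0,0,0,255]]}}

```text
clock: 14.15
eef_pos: [502.2, 191.4, 284.1]
eef_rot: [0.196, 0.679, -0.196, 0.68]
contact_force: [2.5, -1.7, 3.9]
width: 12.8
```

```bash
python3 st.py
```

```text
[502.19 191.38 284.08] [ 2.53 -1.75  3.92] [-0.395 -0.437  0.019] yaw 1.0099 14.15
```

Call:
{"api": "step_arm", "payload": {"targets": [[0,0,0,0,0,0,120],[0,0,0,0,0,0,60],[0,0,0,0,0,0,0],[0,0,0,0,0,0,0],[0,0,0,0,0,0,0],[0,0,0,0,0,0,0]]}}

```text
clock: 14.75
eef_pos: [501.5, 191.5, 283.8]
eef_rot: [0.196, 0.68, -0.196, 0.679]
contact_force: [-0.1, -0.3, 0.3]
width: 85.4
```

```bash
python3 st.py
```

```text
[501.52 191.52 283.82] [-0.09 -0.35  0.34] [-0.012  0.018  0.018] yaw 1.01 14.75
```

Released with no residual force. Rising straight up for a look.

Call:
{"api": "step_arm", "payload": {"targets": [[-3,0,0,0,0,0,0],[-6,0,0,0,0,0,0],[-10,0,0,0,0,0,0],[-10,0,0,0,0,0,0],[-10,0,-0.5,0,0,0,0],[-10,0,-0.5,0,0,0,0]]}}

```text
clock: 15.35
eef_pos: [496.3, 194.2, 382.7]
eef_rot: [0.195, 0.68, -0.196, 0.679]
contact_force: [-0.5, 0.1, 0.7]
width: 85.5
```

```bash
python3 st.py; python3 -c "
from h import *
snap('wrist','w10');snap('side','s10');crop('w10',170,100,340,270,4,'c10')
d=load('w10');P=cloud(d);c=np.array([502.8,191.7]);v,u=np.mgrid[:384,:512]
r=np.hypot(P[...,0]-c[0],P[...,1]-c[1])
m=(d['z']>0)&(r>38)&(r<48)&(abs(P[...,2]-100)<6); print(np.median(P[m][:,2]),m.sum())
m=(d['z']>0)&(r<40)&(abs(P[...,2]-107)<3); q=P[m]
A=np.c_[q[:,:2]-c,np.ones(len(q))]; print(np.linalg.lstsq(A,q[:,2],rcond=None)[0],len(q),cv2.minEnclosingCircle(q[:,:2].astype(np.float32)))
m=(d['z']>0)&(r<40)&(abs(P[...,2]-137)<4); q=P[m]; print(cv2.minAreaRect(q[:,:2].astype(np.float32)),np.median(q[:,2]))
"
```

```text
[496.25 194.23 382.75] [-0.49  0.14  0.68] [-0.069  0.02  -0.04 ] yaw 1.0102 15.35
100.83789497006555 2336
[3.37835536e-03 1.31974650e-04 1.07845718e+02] 2579 ((502.94097900390625, 191.8994598388672), 33.5722541809082)
((502.4909973144531, 191.95916748046875), (13.850419044494629, 59.442771911621094), 58.43316650390625) 137.7232585495554
```

View pics/c10.png

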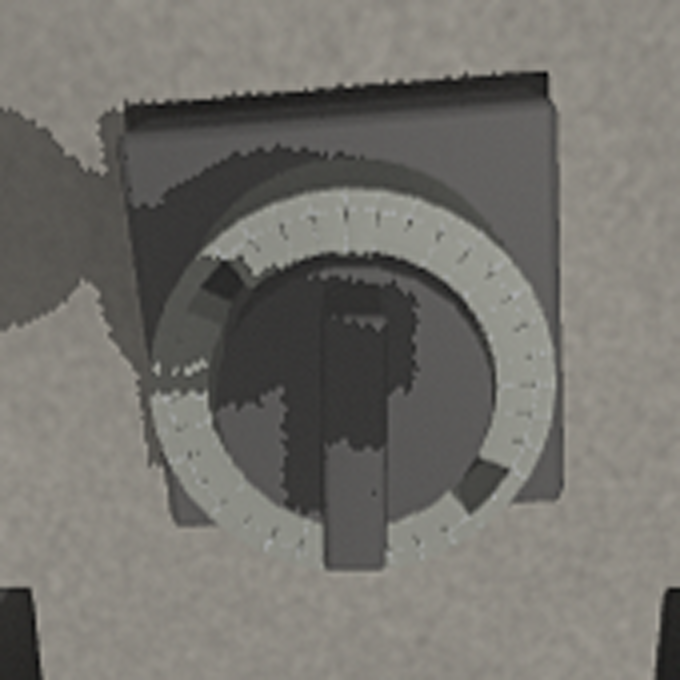

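The cap sits level (0.003 rad), centred within 0.3 mm, with its underside at -23.0 mm and turned 51.6° clockwise of the slots. Handing in.

```bash
python3 -c "
from rig import manip
print(manip.close_job())"
```

```text
the job is handed in; nothing more can be done
None
```

The bucket is closed and locked, and the job is handed in; the arm used about 15 s of the 72 s allowed.

**What I did:** I took the grey lugged cap by its bar and lined its lugs up with the slots, which lie about 20° from world x. I pressed the underside to 31 mm below the rim with about 11 N on the spring. Then I turned it clockwise until the stop was felt at about 54° (0.65 N m at the wrist, roughly 17 N on the lugs). I backed off 2°, let it spring up and let go.

**Last wrist-camera check before handing in:**

| Check | Measured | Wanted |
|---|---|---|
| Underside below the rim | 23.0 mm | 20.5 to 25.5 mm |
| Level | 0.003 rad | below 0.06 rad |
| Off centre | about 0.3 mm | below 4 mm |
| Turn from the slots | 51.6° clockwise | notch middle at 50°, stop at 53° |

- **Forces:** no wrist reading passed about 11 N, well under the 60 N limit. I only read it at the end of each move.
- **Let go:** the gripper was open and about 100 mm above the cap, with no load on the wrist.
- **Slight disagreement:** the last easing move rose only 0.5 of the 0.9 mm commanded, with a small tilting moment. This cleared when the fingers opened.
- **Not checked:** I did not re-measure the bystanders. The arm stayed well above them while moving between places.

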